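# Pack the card rack and stack the desk things on it

### The arm

A 7-joint arm with a two-finger parallel gripper is mounted at the origin on the work surface. World frame = base frame: x ahead of the robot, y to its left, z up, the work surface at z = 0. Lengths are in m, angles in rad, forces in N, time in s.
With the tool pointing down it reaches from about 0.4 to 0.9 m from the base axis. Payload 5.6 kg.
Tool frame: the origin (TCP) lies midway between the tips of the shut fingers; the grasp point (between the pads) lies 19 mm behind it; z points along the fingers, y is the line along which they close (so a half turn about z gives the same grasp; the last joint's range is limited). The gripper opens to 92 mm and grips with 3 to 60 N. Pads are 20 mm wide; open, the fingers measure 128 mm over their backs; the gripper's body (75 mm by 189 mm) begins 69 mm behind the grasp point.
Start: joints at [-1.271, 0.468, -0.012, 1.603, 0.006, 1.071, -0.056], TCP at [0.219, 0.612, 0.215] pointing down, gripper open.
Joint ranges: [-2.53, 2.53], [-0.31, 2.02], [-1.57, 1.55], [0.28, 2.44], [-1.29, 4.43], [0.15, 1.84], [-2.92, 2.92]. Speed limits (rad/s): [2.57, 2.57, 3.14, 3.14, 3.14, 3.14, 3.14].

### API

Orientations are given as a 3x3 rotation matrix whose columns are the frame's x, y, z axes.
In Python, from station import env, effector, solver, viewer, workorder, search_frame, tip_of gives the robot as it stands. Calls block until the motion is done:
- env.reach(position, orientation): joint-space move of the TCP to a pose.
- env.movel(position, frame=None, rate=0.15): straight line of the TCP; frame=None keeps the orientation; rate is the mean speed in m/s.
- env.goto_joints(angles): joint-space move.
- effector.release() and effector.grasp(squeeze=None): open the fingers fully, or close them until they stop; squeeze is the grip in N (None keeps the last).
- env.pause(seconds).
- solver.inverse_kinematics(position, orientation): joint angles nearest the present ones, or None.
- env.sense(): the state.
- viewer.read_camera(name): name is "scene" or "top"; returns (picture, depth): 400x640x3 uint8, red, green, blue; 400x640 float32, m along the optical axis (not along the pixel's ray), 0 where there is no reading.
- viewer.camera_info(name): a dict with "intrinsics" (3x3 intrinsics, pixels), "eye" and "rotation" of the camera in the world. Camera axes: x right, y up, looking along -z (the intrinsics and any distortion apply to the point x, -y, -z); pixel columns grow to the right and rows downward; lengths in m; the calibration is good to about 2 mm. A picture is of the moment at which its call begins. camera_info takes no time and is no camera call.
A pose or a line that the arm cannot do raises env.PlanningError and nothing moves.
- workorder.finish_job(): hands the job in; it is judged then, once.
Trained networks look in the newest picture that a camera, given by its name, has taken for a name from the list of things; names that differ only in an ending like _2 or _b are one class to them, and where a whole thing is asked for, a point or a joint stands for the part that bears it (a point fixed in the world has none). Each returns a list of dicts, best first, with "score" (0 to 1); they miss things now and then, are a little off and sometimes report something else, mostly with a low value. They report only what shows in the picture. A call takes as long as a camera call. They do not tell look-alikes from the thing itself.
- search_frame(camera, name): "at" ([x, y, z] in m, in world coordinates, good to about 4 mm: the middle of the surface that is visible of it).
- tip_of(camera, name): "at" ([x, y, z] in m, in world coordinates, good to about 4 mm: a listed point, or the origin of a listed thing).
The state is a dict: "t": time; "joint_positions": joint angles; "joint_velocities": joint speeds; "tau": joint torques, N m; "ee_pos": TCP position; "tcp_rot": TCP orientation; "wrist_force": force on the tool from outside, world axes, zero at the start; "moment": the same for the moment, N m; "gripper_width": finger opening in m; "grasp_force": force on a finger pad.
Only numpy, scipy, OpenCV 4.12 (cv2) and the standard library are available. Lean on these libraries where they do the work, as an engineer would, in place of code of your own. Each camera call takes 0.05 s, during which the arm holds its last target. There are 200 camera calls.

### The job

Tidy the desk: stand the blue card box upright in the wooden rack square against its fixed wall, then the yellow box the same way beside it, both centred front to back on the rack, and then push the aluminium end stop up snug so that the two are held with no gap. Then lay the red pencil tin flat across the tops of both boxes, centred on the pair and in line with the row, and last set the stapler upright on the middle of the tin, lengthwise along it. Leave the green box where it is.

Things in the scene. Friction and masses are not known exactly. Their poses are not given: they have to be found in the camera images.
- blue_box: Blue plastic card box, closed, 62 (own x) x 44 (own y) x 78 mm high (own z), about 0.2 kg, standing upright; small white label patches. Origin: centre of its underside. Gripped from above across the 62 mm direction (own x).
- yellow_box: Yellow plastic card box, closed, 62 (own x) x 44 (own y) x 78 mm high (own z), about 0.2 kg, standing upright; small white label patches. Origin: centre of its underside. Gripped from above across the 62 mm direction (own x).
- green_box: Green plastic card box, closed, 62 (own x) x 44 (own y) x 78 mm high (own z), about 0.2 kg, standing upright; small white label patches. Origin: centre of its underside. Gripped from above across the 62 mm direction (own x). It is in use elsewhere and stays where it is.
- pencil_tin: Flat red metal pencil tin with a white panel on its lid, closed and rigid, 58 (own x) x 130 (own y) x 24 mm high, about 0.16 kg, lying flat. Origin: centre of its underside. Gripped across its 58 mm width (own x); hold it high, so that the fingertips do not stick out below it when it is set on something.
- stapler: Black desk stapler standing on its base plate, long along its own y: base plate 36 (x) x 125 (y) x 8 mm, upper arm 30 mm wide (x) from 23 to 45 mm above its underside; 45 mm high in all, about 0.2 kg. Origin: centre of its underside. Either end may point either way.
- rack: Dark wooden rack, fixed to the desk, open above and at front and back (own -x, +x). Base board 80 (own x) x 225 (own y) x 8 mm thick; boxes stand on it. At its +y end a fixed wooden wall 12.5 mm thick, up to 68 mm above the desk, inner face at own y = +100 mm. The aluminium end stop slides along own y on the other side. Origin: centre of the board's underside, on the desk.
- end_stop (a joint): Slide of the end stop, m: the clear gap between the wall's inner face and the stop's inner face is 0.080 + this value (0 to 0.095). It grows as the stop moves away from the wall (rack's own -y). It moves with about 2 N of friction and stays where it is left.
- end_stop_top (a point): Centre of the top edge of the end stop, an upright aluminium panel 70 (rack's x) x 10 mm (rack's y), from just above the base board to 65 mm above the desk; the point is at that height, mid-thickness. Push its outer face towards the wall, or pinch it from above across its thickness.
Things that resemble listed ones, but are neither listed nor needed, are in the scene too. What is shaped like the stapler but orange or purple is not meant.

How it is judged:
By the outcome, as a careful person would: the job done as asked, in the order asked, and still so for the second after the job is handed in, with the robot touching nothing.
It also fails if it takes over 128 s, if anything falls off the work surface, if the arm or the gripper's body presses on something with over 40 N, if the wrist force passes 120 N, or if a joint passes its speed limit or range.

## Working session

There is one attempt and no reset: what is moved stays moved. The work goes in short steps, each a Python script; the robot and the scene stay as the last script left them, time stands still between calls to the robot, and variables do not carry over. Pictures are saved under pics/ and viewed, at most 14 in all, crops included, and the job is handed in when it is done.

```bash
ls; mkdir -p pics
cat > h.py <<'E'
import numpy as np, cv2
from station import env, effector, solver, viewer, workorder, search_frame, tip_of
def cloud(cam):
    im,d=viewer.read_camera(cam); c=viewer.camera_info(cam); K=np.array(c["intrinsics"])
    v,u=np.mgrid[:400,:640]
    p=np.stack([(u-K[0,2])/K[0,0]*d,-(v-K[1,2])/K[1,1]*d,-d],-1)
    P=p@np.array(c["rotation"]).T+np.array(c["eye"]); P[d==0]=np.nan
    return im,P
def save(n,im): cv2.imwrite(f"pics/{n}.png",cv2.cvtColor(im,cv2.COLOR_RGB2BGR))
E
python3 - <<'E'
from h import *
for c in("scene","top"):
    im,P=cloud(c); save(c+"0",im); i=viewer.camera_info(c); print(c,{k:np.round(v,3).tolist() if not isinstance(v,str) else v for k,v in i.items()})
    np.savez(f"{c}0.npz",im=im,P=P)
    for n in["blue_box","yellow_box","green_box","pencil_tin","stapler","rack","end_stop_top"]:
        print(n,[(np.round(r["at"],3).tolist(),round(r["score"],2)) for r in tip_of(c,n)])
print(env.sense()["t"])
E
```

```text
pics
scene {'intrinsics': [[414.878, 0.0, 327.057], [0.0, 414.878, 203.264], [0.0, 0.0, 1.0]], 'eye': [0.98, -0.135, 1.054], 'rotation': [[0.506, -0.729, 0.462], [0.863, 0.436, -0.257], [-0.013, 0.528, 0.849]]}
blue_box [([0.407, 0.236, -0.001], 0.88)]
yellow_box [([0.588, -0.327, 0.001], 0.71)]
green_box [([0.401, -0.271, 0.002], 0.62)]
pencil_tin [([0.481, 0.035, -0.001], 0.94)]
stapler [([0.416, 0.632, 0.003], 0.97), ([0.586, 0.332, 0.002], 0.65), ([0.254, 0.39, -0.003], 0.6)]
rack [([0.645, 0.031, 0.0], 0.79)]
end_stop_top [([0.626, -0.028, 0.064], 0.84)]
top {'intrinsics': [[379.767, 0.0, 319.969], [0.0, 379.767, 203.397], [0.0, 0.0, 1.0]], 'eye': [0.391, 0.146, 1.212], 'rotation': [[-0.021, 0.999, -0.049], [-1.0, -0.022, -0.019], [-0.02, 0.049, 0.999]]}
blue_box [([0.404, 0.24, 0.002], 0.83)]
yellow_box [([0.586, -0.321, -0.0], 0.9)]
green_box [([0.401, -0.268, -0.0], 0.76)]
pencil_tin [([0.478, 0.036, -0.001], 0.87)]
stapler [([0.254, 0.391, 0.001], 0.92), ([0.414, 0.63, -0.001], 0.9), ([0.593, 0.333, 0.003], 0.82)]
rack [([0.648, 0.033, -0.0], 0.73), ([0.631, -0.025, 0.062], 0.43)]
end_stop_top [([0.631, -0.023, 0.064], 0.63)]
0.8
```

View pics/scene0.png

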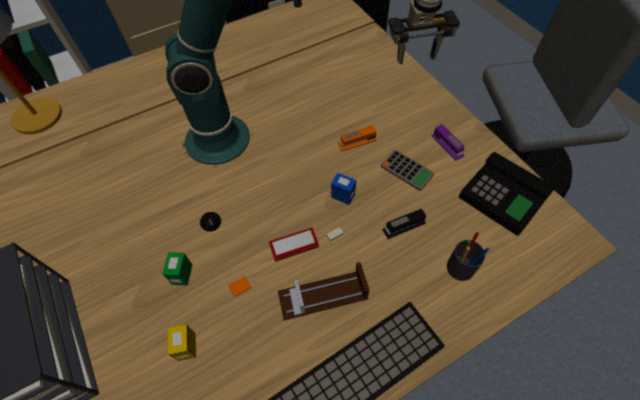

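View pics/top0.png

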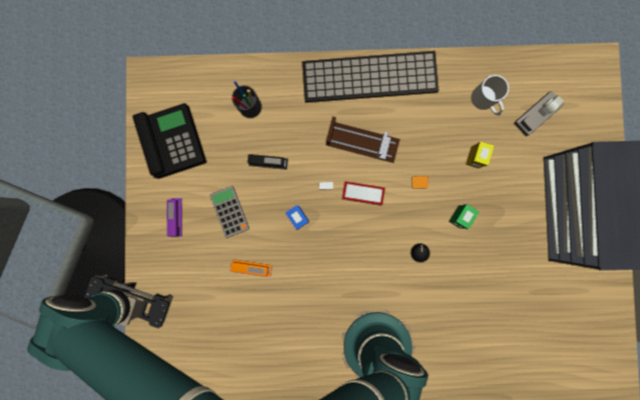

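Scene picture: the black stapler is at (405,222), the orange look-alike at (357,138) and the purple one at (448,142). Blue box (343,188), yellow (181,341), green (177,267), tin (294,243). The rack's wall is at (362,282) and its end stop at (297,298). Top picture: black stapler (268,161), orange (250,268), purple (174,217), rack from wall (333,133) to stop (384,147). I choose the black stapler at about (0.59, 0.333), and check it in a crop.

```bash
cat >> h.py <<'E'
def rect(pts):
    "min-area rect of xy points: centre, long, short, angle of long axis (deg)"
    (c,(w,h),a)=cv2.minAreaRect(((pts[:,:2]-pts[0,:2])*1000).astype(np.float32))
    if w<h: w,h,a=h,w,a+90
    return np.round(np.array(c)/1000+pts[0,:2],4),round(w,1),round(h,1),round((a+90)%180-90,1)
def band(P,c,r,z0,z1):
    m=(np.hypot(P[...,0]-c[0],P[...,1]-c[1])<r)&(P[...,2]>z0)&(P[...,2]<z1)
    return P[m]
E
python3 - <<'E'
from h import *
crops=[]
for c in("scene","top"):
    f=np.load(c+"0.npz"); P=f["P"]; im=f["im"]
    fl=band(P,(.45,0.15),.06,-.02,.02); print(c,"desk z",np.median(fl[:,2]))
    for n,xy,r,z0,z1 in[("blue",(.405,.238),.06,.070,.09),("yellow",(.587,-.324),.06,.070,.09),("green",(.401,-.27),.06,.07,.09),("tin",(.48,.035),.09,.018,.035),("stapler",(.59,.333),.09,.036,.06),("stapler-base",(.59,.333),.09,.005,.06),("board",(.647,.032),.16,.004,.014),("rackall",(.647,.032),.16,.004,.08),("wall",(.66,.14),.08,.060,.08),("stop",(.629,-.025),.06,.055,.08)]:
        q=band(P,xy,r,z0,z1); print(n,len(q),*(rect(q) if len(q)>3 else []),"med",np.round(np.median(q,0),4) if len(q) else "")
a=np.load("top0.npz")["im"][110:210,230:430]; b=np.load("scene0.npz")["im"][180:330,270:440]
crops=np.vstack([cv2.resize(a,(600,300),interpolation=2),cv2.resize(b[:85],(600,300),interpolation=2)]); save("crop1",crops)
E
```

```text
scene desk z -0.0003012686069852055
blue 301 [0.4096 0.2393] 62.7 45.7 32.6 med [0.4113 0.2383 0.0771]
yellow 547 [ 0.5897 -0.323 ] 62.7 45.1 -19.7 med [ 0.5911 -0.3236  0.0772]
green 407 [ 0.4021 -0.2675] 63.4 44.9 -33.8 med [ 0.404  -0.2674  0.0771]
tin 896 [0.482  0.0342] 129.6 59.6 79.9 med [0.4836 0.0322 0.0233]
stapler 412 [0.5896 0.3363] 116.2 31.5 83.7 med [0.5915 0.3325 0.0444]
stapler-base 670 [0.6067 0.3331] 133.6 129.4 39.7 med [0.5956 0.3284 0.042 ]
board 2473 [0.6466 0.0396] 303.5 301.1 4.2 med [0.6468 0.0282 0.0078]
rackall 3508 [0.6476 0.0297] 311.6 300.4 -37.6 med [0.6483 0.0366 0.0089]
wall 161 [0.676  0.1325] 80.7 13.4 -15.6 med [0.6786 0.1308 0.0672]
stop 110 [ 0.6305 -0.0267] 69.2 9.8 -16.2 med [ 0.6326 -0.0274  0.064 ]
top desk z 0.0007466398903184235
blue 304 [0.4079 0.2401] 61.6 43.6 32.4 med [0.4079 0.2397 0.0784]
yellow 328 [ 0.5866 -0.3231] 62.8 45.1 -18.6 med [ 0.5861 -0.3217  0.0788]
green 326 [ 0.3989 -0.2668] 61.8 44.8 -33.9 med [ 0.3998 -0.2658  0.0787]
tin 769 [0.4797 0.0342] 130.0 58.4 79.6 med [0.4794 0.0337 0.0247]
stapler 360 [0.5872 0.3364] 114.2 31.0 83.7 med [0.587  0.3354 0.0453]
stapler-base 540 [0.592  0.3319] 175.2 161.6 -24.6 med [0.584  0.3313 0.0436]
board 2116 [0.6569 0.0253] 307.4 295.6 84.1 med [0.6459 0.0273 0.008 ]
rackall 2829 [0.6473 0.0273] 318.2 306.4 -1.1 med [0.6458 0.0332 0.0093]
wall 110 [0.674  0.1323] 77.9 12.3 -16.3 med [0.6733 0.1321 0.0685]
stop 82 [ 0.6274 -0.0265] 68.9 9.9 -16.3 med [ 0.6268 -0.0255  0.0655]
```

View pics/crop1.png

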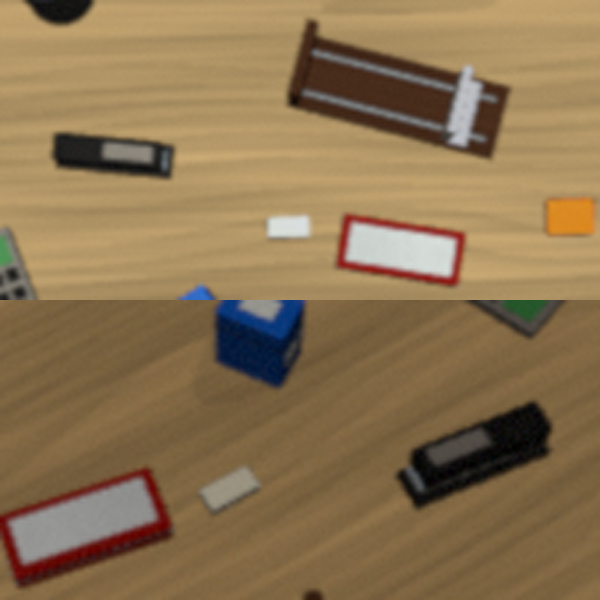

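The crop confirms the black stapler, with its base sticking out at the right-hand end. The rack wall is at the left and the aluminium stop at the right, and the space between them is clear. I'll start with the blue box.

```bash
cat >> h.py <<'E'
YAW=np.deg2rad(-16.1); V=np.array([np.cos(YAW),np.sin(YAW),0]); U=np.array([-V[1],V[0],0]); Z=np.array([0,0,1.])
VC=.6118; UW=.3081          # rack centreline, wall inner face
def rk(dx,dw,z): return (VC+dx)*V+(UW-dw)*U+z*Z   # dw: distance out from the wall
def rot(th): y=np.array([np.cos(th),np.sin(th),0]); return np.column_stack([np.cross(y,-Z),y,-Z])
def best(p,th):
    "tool-down frame of the two half turns with the less joint motion"
    q0=np.array(env.sense()["joint_positions"]); o=[]
    for t in(th,th+np.pi):
        q=solver.inverse_kinematics(p,rot(t))
        if q is not None: o.append((np.abs(np.array(q)-q0).max(),t))
    return rot(min(o)[1])
def F(): return np.array(env.sense()["wrist_force"])
def push(d,lim,maxd,step=.0007,rate=.02):
    "creep along d until the resisting force passes lim; returns distance, force"
    f0=F(); p0=np.array(env.sense()["ee_pos"]); s=0; f=0
    while s<maxd:
        s+=step; env.movel(p0+s*d,rate=rate); f=-(F()-f0)@d
        if f>lim: break
    return round(s,4),round(f,2)
def pick(xy,th,z,up=.2,squeeze=25):
    p=np.array([*xy,up]); R=best(p,th); effector.release(); env.reach(p,R)
    env.movel([*xy,z]); effector.grasp(squeeze); print("width",env.sense()["gripper_width"]); env.movel(p)
def st(): s=env.sense(); print("t",round(s["t"],2),"tcp",np.round(s["ee_pos"],4),"w",round(s["gripper_width"],4),"gf",s["grasp_force"],"F",np.round(s["wrist_force"],2))
E
python3 - <<'E'
from h import *
pick((.4088,.2397),np.deg2rad(32.5),.032); st()
p=rk(0,.022+.006,.2); R=best(p,YAW); env.reach(p,R); st()
E
```

```text
width 0.062026154176703666
t 5.65 tcp [0.4082 0.2393 0.1991] w 0.0618 gf 24.999594390392303 F [-0.33 -0.75 -3.08]
t 6.78 tcp [0.6644 0.1012 0.1995] w 0.0621 gf 24.99975085258484 F [-0.21  1.39 -2.14]
```

Run:
```python
from h import *
print(rk(0,.028,.2)); env.pause(.3); st()
tcp=np.array(env.sense()["ee_pos"])
for c in("scene","top"):
    im,P=cloud(c)
    m=(im[...,2]>90)&(im[...,2]*.6>im[...,0])&(np.hypot(P[...,0]-tcp[0],P[...,1]-tcp[1])<.1)&(P[...,2]>.14)
    q=P[m]; zt=np.median(q[:,2]); print(c,m.sum(),"z range",np.round(np.percentile(q[:,2],[2,50,98]),3),"v",np.round(np.percentile(q@V,[1,99])-VC,4),"u from wall",np.round(UW-np.percentile(q@U,[1,99]),4))
    save("held_"+c,cv2.resize(im[40:240,200:440],(600,500)))
```

```text
[0.66548052 0.09945314 0.2       ]
t 7.08 tcp [0.6651 0.1005 0.2004] w 0.0618 gf 24.999589025974274 F [-0.34  0.29 -2.44]
scene 61 z range [0.241 0.245 0.248] v [-0.027   0.0114] u from wall [0.0484 0.0065]
  return _methods._mean(a, axis=axis, dtype=dtype,
  ret = ret.dtype.type(ret / rcount)
Traceback (most recent call last):
IndexError: index -1 is out of bounds for axis 0 with size 0
```

Held box agrees with the expected 28 mm from the wall. The top view is blocked by the hand. Lowering it, then bringing it against the wall.

```bash
cat >> h.py <<'E'
def place_box(dw):
    env.movel(rk(0,dw+.006,.060)); env.movel(rk(0,dw+.006,.0425),rate=.05); env.pause(.4); st()
    print("push",push(U,5,.014)); st()
    print("down",push(-Z,4,.006)); st()
    effector.release(); env.pause(.3); st()
    p=np.array(env.sense()["ee_pos"]); env.movel([p[0],p[1],.2]);
E
python3 - <<'E'
from h import *
place_box(.022); st()
E
```

```text
t 9.16 tcp [0.6656 0.0995 0.0427] w 0.062 gf 24.999631941318512 F [-0.28 -0.17 -2.59]
push (0.007, np.float64(5.68))
t 11.66 tcp [0.6671 0.1045 0.0427] w 0.0617 gf 25.000413358211517 F [-3.53 -5.15  0.33]
down (0.0035, np.float64(6.75))
t 12.91 tcp [0.6673 0.1044 0.0403] w 0.0618 gf 25.001411139965057 F [-2.64 -3.89  7.08]
t 13.82 tcp [0.6671 0.1045 0.0392] w 0.0921 gf 0.0 F [-0.63  0.4  -0.43]
t 15.04 tcp [0.6664 0.1045 0.1989] w 0.0918 gf 0.0 F [ 0.38 -0.09 -0.64]
```

```bash
cat >> h.py <<'E'
def look(tag):
    for c in("scene","top"):
        im,P=cloud(c); np.savez(f"{tag}_{c}.npz",im=im,P=P)
        C=rk(0,.05,0)
        R=P-C; x=P@V-VC; w=UW-P@U
        def rep(n,m):
            q=P[m&(np.abs(x)<.06)]
            if len(q)>8:
                c_,a,b,g=rect(q); print(c,n,len(q),"dx",round(c_@V[:2]-VC,4),"dw",round(UW-c_@U[:2],4),a,b,g)
        z=P[...,2]; r,gg,bb=[im[...,i].astype(int) for i in range(3)]
        rep("wall",(w<-.001)&(w>-.03)&(z>.060)&(z<.075)); rep("stop",(w>.08)&(w<.19)&(z>.057)&(z<.072))
        top=(z>.078)&(z<.095)&(w>-.04)&(w<.12)
        rep("blue",top&(w<.044+.004)&(bb>r)); rep("yellow",top&(r>bb*1.5)&(w>.038)); rep("boxes",top)
        rep("tin",(z>.10)&(z<.118)&(w>-.04)&(w<.15)); rep("stapler",(z>.143)&(z<.165)&(w>-.04)&(w<.15))
E
python3 - <<'E'
from h import *
pick((.5882,-.3230),np.deg2rad(-19),.032); st(); look("b1")
E
```

```text
width 0.06233691506703716
t 19.95 tcp [ 0.5876 -0.3226  0.1988] w 0.0619 gf 24.99946027994156 F [-0.04  0.46 -0.98]
scene wall 122 dx 0.0011 dw -0.0072 81.2 11.4 -16.8
scene stop 110 dx 0.0015 dw 0.159 69.4 9.8 -16.3
scene blue 371 dx 0.0013 dw 0.0221 64.6 44.2 -17.1
scene boxes 432 dx 0.0013 dw 0.0221 64.6 44.2 -17.1
top wall 94 dx -0.0002 dw -0.0067 80.4 11.0 -16.3
top stop 79 dx -0.0012 dw 0.1596 69.8 10.0 -16.9
top blue 270 dx -0.0006 dw 0.0225 62.6 43.6 -16.2
top boxes 305 dx -0.0006 dw 0.0225 62.6 43.6 -16.2
```

Blue is centred and square against the wall. Next, yellow, then the stop.

Run:
```python
from h import *
p=rk(0,.066+.006,.2); env.reach(p,best(p,YAW)); place_box(.066)
effector.grasp(5)
p=rk(0,.160+.005+.03,.14); env.reach(p,best(p,YAW)); env.movel(rk(0,.195,.045)); env.pause(.3); st()
look("y1")
```

```text
t 23.47 tcp [0.6534 0.0572 0.0427] w 0.062 gf 24.99943345785141 F [-0.09  0.13 -1.65]
push (0.0091, np.float64(5.66))
t 26.72 tcp [0.6552 0.0639 0.0427] w 0.062 gf 24.999842047691345 F [-3.69 -4.73  2.06]
down (0.0035, np.float64(6.02))
t 27.98 tcp [0.6555 0.0639 0.0402] w 0.062 gf 25.001376271247864 F [-2.23 -3.11  8.08]
t 28.88 tcp [0.6553 0.0639 0.0392] w 0.0915 gf 0.0 F [0.65 0.38 0.16]
t 33.16 tcp [ 0.6197 -0.0609  0.0458] w 0.0006 gf 0.0 F [-0.78  0.88  0.1 ]
scene wall 121 dx 0.0009 dw -0.0071 79.8 11.0 -16.7
scene stop 122 dx 0.0003 dw 0.1364 106.8 69.6 76.3
scene blue 373 dx 0.0013 dw 0.0223 62.8 44.5 -15.4
scene yellow 344 dx 0.0014 dw 0.0663 62.9 43.1 -16.3
scene boxes 868 dx 0.0014 dw 0.044 88.1 63.0 74.2
top wall 95 dx -0.0011 dw -0.0066 79.0 11.0 -16.4
top stop 83 dx 0.001 dw 0.1245 82.6 70.6 70.6
top blue 275 dx -0.0009 dw 0.023 63.4 44.8 -16.8
top yellow 221 dx -0.0001 dw 0.0673 62.7 42.0 -15.7
top boxes 609 dx -0.0008 dw 0.0442 88.0 63.3 74.7
```

Run:
```python
from h import *
env.movel(rk(0,.118,.045),rate=.06); env.pause(.2); st()
f0=F(); print(push(U,7,.02,step=.0007)); st(); env.pause(.3); st()
env.movel(rk(0,.16,.045)); env.movel(rk(0,.16,.16)); effector.release()
p=np.array([.4809,.0342,.2]); env.reach(p,best(p,np.deg2rad(79.75-90)))
look("s1")
P=[]
for c in("scene","top"):
    q=np.load(f"s1_{c}.npz")["P"]; a=np.deg2rad(83.7); l=np.array([np.cos(a),np.sin(a)]); n=np.array([l[1],-l[0]])
    d=q[...,:2]-np.array([.5884,.3363]); L=d@l; N=d@n
    m=(abs(L)<.085)&(abs(N)<.03)
    for z0,z1 in((.004,.02),(.02,.06),(.036,.06),(.004,.06)):
        k=m&(q[...,2]>z0)&(q[...,2]<z1); print(c,z0,k.sum(),"L",np.round(np.percentile(L[k],[0,1,99,100]),4),"N",np.round(np.percentile(N[k],[0,1,99,100]),4))
st()
```

```text
t 34.89 tcp [0.6404 0.0131 0.045 ] w 0.0003 gf 0.0 F [-0.29 -0.78 -0.36]
(0.0119, np.float64(7.96))
t 39.14 tcp [0.6429 0.0218 0.045 ] w 0.0004 gf 4.250593855977058 F [-3.99 -8.    4.19]
t 39.44 tcp [0.6429 0.0218 0.045 ] w 0.0006 gf 4.245564490556717 F [-3.87 -7.29  3.53]
scene wall 118 dx 0.0016 dw -0.0077 78.7 11.4 -16.8
scene stop 123 dx 0.001 dw 0.0897 71.1 16.2 -16.3
scene blue 371 dx 0.0016 dw 0.0223 61.4 45.3 -17.1
scene yellow 341 dx 0.0014 dw 0.0663 63.1 42.8 -16.1
scene boxes 864 dx 0.0013 dw 0.0436 88.3 63.0 74.2
top wall 95 dx -0.0005 dw -0.0066 80.2 11.1 -16.1
top stop 75 dx -0.0014 dw 0.0911 69.2 16.4 -19.5
top blue 278 dx -0.0004 dw 0.0229 62.6 45.0 -16.1
top yellow 226 dx -0.0002 dw 0.0672 63.6 41.9 -16.9
top boxes 613 dx -0.0003 dw 0.0443 87.9 63.5 73.5
scene 0.004 203 L [-0.0794 -0.0681  0.0798  0.0825] N [-0.025  -0.0187  0.0233  0.0255]
scene 0.02 482 L [-0.0592 -0.0576  0.0557  0.0576] N [-0.0153 -0.0133  0.0164  0.0166]
scene 0.036 420 L [-0.0578 -0.0571  0.0561  0.0576] N [-0.0153 -0.0133  0.0164  0.0165]
scene 0.004 685 L [-0.0794 -0.0638  0.0576  0.0825] N [-0.025  -0.0139  0.0191  0.0255]
top 0.004 136 L [-0.083  -0.0814  0.0819  0.0833] N [-0.0298 -0.0295  0.0273  0.0277]
top 0.02 377 L [-0.0584 -0.0572  0.0554  0.0575] N [-0.0163 -0.0156  0.014   0.0149]
top 0.036 358 L [-0.0571 -0.0569  0.0555  0.0575] N [-0.0163 -0.0155  0.014   0.0149]
top 0.004 513 L [-0.083  -0.0738  0.0763  0.0833] N [-0.0298 -0.0264  0.025   0.0277]
t 43.04 tcp [0.4825 0.0335 0.2001] w 0.0917 gf 0.0 F [ 0.22 -0.09 -0.87]
```

Run:
```python
from h import *
for c in("scene","top"):
    f=np.load(f"s1_{c}.npz"); q=f["P"]; im=f["im"]
    x=q@V-VC; w=UW-q@U; z=q[...,2]; k=(z>.057)&(z<.072)&(w>.0905)&(w<.19)&(abs(x)<.025); k2=(z>.08)&(z<.095)&(abs(x)<.025)&(w<.1)
    print(c,"stop outer w",np.round(np.percentile(w[k],[50,95,100]),4),"box outer",np.round(np.percentile(w[k2],[98,100]),4))
    a=np.deg2rad(83.7); l=np.array([np.cos(a),np.sin(a)]); n=np.array([l[1],-l[0]])
    d=q[...,:2]-np.array([.5884,.3363]); L=d@l; N=d@n
    k=(abs(L)<.085)&(abs(N)<.03)&(z<.02)&(im.max(-1)<75)&(z>.004); print(k.sum(),np.round(np.percentile(L[k],[0,2,98,100]),4))
f=[np.load(f"s1_{c}.npz")["im"] for c in("scene","top")]
save("crop2",np.vstack([cv2.resize(f[0][200:270,360:450],(540,420)),cv2.resize(f[1][140:180,240:300],(540,180*2))[:160*2]])[:600])
f0=f[0][255:335,260:390]; save("crop3",np.vstack([cv2.resize(f0,(520,320)),cv2.resize(f[1][105:175,310:410],(400,280))[:, :].repeat(1,0) if 0 else cv2.resize(f[1][105:175,310:410],(520,280))]))
```

```text
scene stop outer w [0.0944 0.0976 0.0977] box outer [0.0859 0.0877]
173 [-0.0644 -0.0637  0.0551  0.0586]
top stop outer w [0.0945 0.098  0.0984] box outer [0.0861 0.0883]
42 [-0.0636 -0.0633  0.0526  0.0543]
```

View pics/crop2.png

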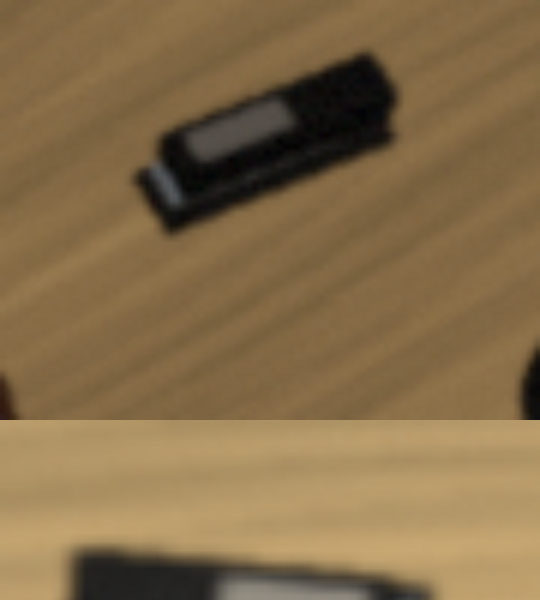

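View pics/crop3.png

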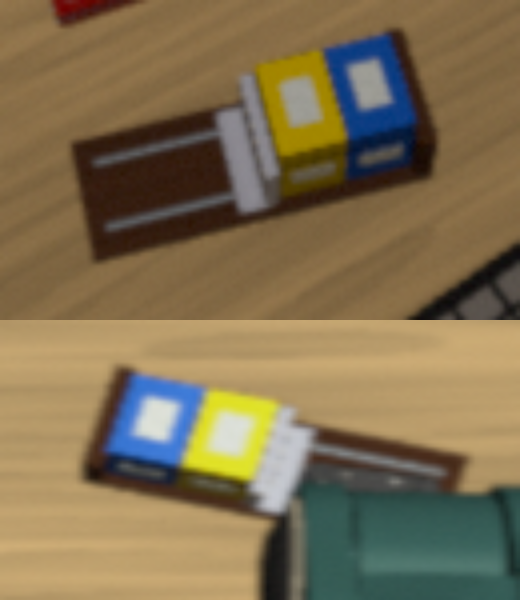

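The stop's outer face is 98 mm from the wall, which is 44+44+10, so it is snug; the crop shows both boxes flush and held. The stapler's base runs from L = −64 to about +61 mm. Next, the tin.

Run:
```python
from h import *
xy=[.4809,.0342]
env.movel([*xy,.03]); env.movel([*xy,.006],rate=.06); env.pause(.3); st()
effector.grasp(20); st(); env.movel([*xy,.2])
p=rk(0,.044,.2); env.reach(p,best(p,YAW)); env.movel(rk(0,.044,.11)); env.movel(rk(0,.044,.0955),rate=.05); env.pause(.5); st()
print(push(-Z,2.5,.008,step=.0006)); st()
effector.release(); env.pause(.2); st(); p=np.array(env.sense()["ee_pos"]); env.movel([*p[:2],.22])
a=np.deg2rad(83.7); s=np.array([.5884,.3363])-.002*np.array([np.cos(a),np.sin(a)])
p=np.array([*s,.2]); env.reach(p,best(p,a-np.pi/2)); env.pause(.1); st(); look("t1")
```

```text
t 45.17 tcp [0.4811 0.0343 0.0062] w 0.092 gf 0.0 F [-0.29 -0.3  -0.12]
t 45.78 tcp [0.4809 0.0342 0.006 ] w 0.0577 gf 19.999898672103882 F [-0.69  0.21  0.08]
t 49.69 tcp [0.6611 0.0841 0.0956] w 0.0576 gf 19.99952495098114 F [-0.2   0.04 -1.15]
(0.0042, np.float64(6.65))
t 51.44 tcp [0.6612 0.0841 0.0921] w 0.0581 gf 20.00072568655014 F [-1.79  0.24  5.49]
t 52.3 tcp [0.6611 0.0841 0.0914] w 0.092 gf 0.0 F [-0.02 -0.34  0.25]
t 54.43 tcp [0.5897 0.3314 0.2004] w 0.0919 gf 0.0 F [-0.11  0.05  0.43]
scene wall 37 dx 0.0321 dw -0.0071 19.0 11.5 -16.2
scene stop 33 dx 0.0305 dw 0.0906 17.6 13.4 56.7
scene blue 52 dx 0.0305 dw 0.0219 43.3 4.1 73.3
scene yellow 64 dx 0.0179 dw 0.0864 81.7 34.5 37.4
scene boxes 135 dx 0.0254 dw 0.0524 138.0 46.0 53.5
scene tin 1253 dx 0.0008 dw 0.0444 129.9 59.7 74.0
top wall 21 dx -0.0325 dw -0.0068 16.1 10.5 -15.9
top stop 16 dx -0.0317 dw 0.0912 18.6 9.5 -83.7
top blue 23 dx -0.0299 dw 0.0219 40.8 3.2 73.5
top yellow 26 dx -0.0305 dw 0.0667 41.8 4.6 71.5
top boxes 57 dx -0.0298 dw 0.043 119.6 4.7 72.9
top tin 887 dx -0.0009 dw 0.0446 130.0 59.2 73.6
```

The tin is centred (dx 0, dw 44.5 mm, angle about 74°). Next, the stapler.

Run:
```python
from h import *
a=np.deg2rad(83.7); s=np.array([.5884,.3363])-.002*np.array([np.cos(a),np.sin(a)])
env.movel([*s,.06]); env.movel([*s,.026],rate=.06); env.pause(.3); st(); effector.grasp(20); st(); env.movel([*s,.24])
p=rk(0,.0445,.24); env.reach(p,best(p,YAW)); env.movel(rk(0,.0445,.155)); env.movel(rk(0,.0445,.1395),rate=.05); env.pause(.5); st()
print(push(-Z,2.5,.008,step=.0006)); st()
effector.release(); env.pause(.2); st(); p=np.array(env.sense()["ee_pos"]); env.movel([*p[:2],.26])
p=np.array([.45,.3,.3]); env.reach(p,best(p,YAW)); env.pause(.3); st(); look("f1")
save("final",np.vstack([cv2.resize(np.load("f1_scene.npz")["im"][245:335,250:390],(560,300)),cv2.resize(np.load("f1_top.npz")["im"][105:175,310:410],(560,300))]))
for c in("scene","top"):
    f=np.load(f"f1_{c}.npz"); q=f["P"]; x=q@V-VC; w=UW-q@U; z=q[...,2]
    k=(z>.112)&(z<.128)&(abs(x)<.03)&(abs(w-.044)<.08)&(f["im"].max(-1)<75); print(c,"base w",np.round(np.percentile(w[k],[0,2,98,100]),4),k.sum())
```

```text
t 56.63 tcp [0.5883 0.3344 0.0263] w 0.0919 gf 0.0 F [ 0.16 -0.99 -0.13]
t 57.59 tcp [0.5881 0.3343 0.026 ] w 0.03 gf 19.97710257768631 F [-0.14  0.1   0.39]
t 61.86 tcp [0.661  0.0836 0.1396] w 0.0296 gf 19.976583123207092 F [-1.41  0.11 -1.97]
(0.0042, np.float64(5.28))
t 63.61 tcp [0.661  0.0836 0.136 ] w 0.0297 gf 19.97760683298111 F [-2.13  0.17  3.31]
t 64.82 tcp [0.661  0.0836 0.1354] w 0.0918 gf 0.0 F [ 0.6  -0.1   0.08]
t 67.27 tcp [0.4506 0.2993 0.2999] w 0.0919 gf 0.0 F [0.28 0.16 0.2 ]
scene wall 36 dx 0.0317 dw -0.0068 18.3 11.0 -16.0
scene stop 32 dx 0.0289 dw 0.0899 16.6 13.4 66.8
scene blue 55 dx 0.0306 dw 0.0223 42.7 4.3 72.5
scene yellow 56 dx 0.0177 dw 0.0873 81.2 32.9 35.5
scene boxes 130 dx 0.0254 dw 0.0526 137.9 45.7 53.1
scene tin 534 dx 0.0016 dw 0.0444 129.9 59.0 73.2
scene stapler 640 dx 0.0015 dw 0.0418 115.1 30.4 73.8
top wall 20 dx -0.0329 dw -0.0068 15.6 10.2 -16.0
top stop 17 dx -0.0313 dw 0.0902 17.7 9.4 85.5
top blue 28 dx -0.0299 dw 0.0219 40.5 2.9 74.5
top yellow 25 dx -0.0303 dw 0.0668 41.9 3.2 73.5
top boxes 59 dx -0.0303 dw 0.0443 122.6 3.7 73.9
top tin 326 dx -0.0003 dw 0.0444 130.3 60.3 74.2
top stapler 454 dx -0.0005 dw 0.0421 114.4 31.1 73.8
scene base w [-0.0174 -0.0134  0.1054  0.1064] 250
top base w [-0.0147 -0.0126  0.1033  0.1042] 82
```

View pics/final.png

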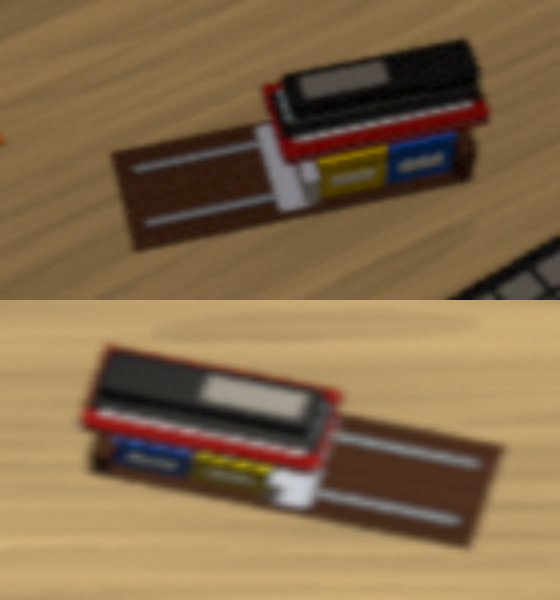

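The picture shows the black stapler upright along the middle of the tin (base centre 44.5 mm from the wall, tin centre 44.4 mm). The tin lies across both boxes and the stop is against the yellow box.

```bash
python3 -c "
from h import *
print(workorder.finish_job())"
```

```text
the job is handed in; nothing more can be done
None
```

The job is done and handed in at about 67 s: both boxes are held snug in the rack, with the tin and then the stapler centred on top to within about 2 mm by the cameras, and I never touched the green box.

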